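Snap the V-grooved jaw into the machine vice

TASK

Take the jaw plate with the two V-grooves out of the wooden rack and fit it in the empty fixed jaw of the machine vice, grooves facing the moving jaw: lower it into the slot, do not drop it, and push it straight down past the sprung side ball until the ball clicks into its notch and the plate sits fully home on the floor of the slot. Leave the other two jaw plates standing in the rack.

Things in the scene. Friction and masses are not known exactly. Their poses are not given: they have to be found in the camera images.
- jaw_v_center (a point): Centre, half-way up, of the jaw plate to fit: loose aluminium plate, 16 mm thick (its x), 100 wide (its y), 70 tall (its z), about 0.28 kg, upright in one of the rack's three slots. Two upright V-grooves, 20 mm wide, 10 deep, in its -x face, 26 mm either side of the middle, show as nicks in the top edge. Middle 32 mm of that face and the whole back are flat. Foot 35 mm below this point.
- jaw_v_face (a point): Middle of that plate's grooved face, half-way up: 8 mm from its centre towards its own -x. Its foot is bevelled over the lowest 7 mm (2.5 mm off each face, 4 mm off each end). Each end has a notch for the ball, 17 mm above the foot.
- jaw_v_top (a point): Middle of that plate's top edge, 70 mm above its foot. The lowest 30 mm of the plate go into the vice, so grip it across its thickness within the top 36 mm, near its middle.
- jaw_plain_center (a point): Centre of a look-alike plate of the same outer size, with a smooth flat face, in another slot of the rack; it stays there.
- jaw_step_center (a point): Centre (half of the full height) of a look-alike plate of the same outer size whose face has a step cut along the top (the top 12 mm are 9 mm thick), in another slot of the rack; it stays there.
- rack: Wooden jaw rack fixed to the bench, 236 (x) x 132 mm (y); origin under its centre. Three slots 75 mm apart along its x (at -75, 0, +75 mm), plates standing across it with their own axes along the rack's and grooved or stepped face to -x. Feet 10 mm, slot tops 26 mm above the bench; play in a slot 1.5 mm at each face, 2 mm at each end.
- vice_seat (a point): Middle of the floor of the empty jaw slot in the fixed jaw of the grey machine vice, 52 mm above the bench. z up; x from the moving jaw towards the slot's back wall; y along the slot. Fitted home, the plate's foot is here, its centre 35 mm above, its own x along this x (grooves to the moving jaw). The ball may push it up to 1 mm to -y.
- slot_mouth (a point): Middle of the slot's open top, 30 mm above its floor. The slot is 18.6 mm wide (x) and 102 mm long (y): a back wall, a cheek at each end and in front of each end a lip covering 9 mm of its length, all 30 mm high. Nothing of the fixed jaw is higher; 40 mm of the fitted plate stand above it.
- moving_jaw (a point): Top of the moving jaw's own grooved plate, already fitted, 122 mm above the bench; 98 mm from the slot's middle towards -x, leaving 90 mm clear in front of the fitted plate. The vice is bolted down and its jaws do not move.
- ball (a joint): Travel (m) of the sprung side ball, 12 mm, in the slot's +y cheek, 16 mm above the floor. 0 = sprung out, 5 mm into the slot; grows as pressed in, to 0.0048. Spring 11 N at 0, 18 N at full travel. The foot meets it about 17 mm above home; riding over it reads 0.002 to 0.004, clicked in the notch under 0.001. Pushing past takes 5 to 20 N besides the plate's weight; at home it stops hard.
Mind the look-alikes: they are no part of the job. Leave any purple or yellow look-alike of the part that bears jaw_v_center alone.

How it is judged:
By the outcome, as a careful person would: the job done as asked, in the order asked, and still so for the second after the job is handed in, with the robot touching nothing.
It also fails if it takes over 48 s, if anything falls off the work surface, if the arm or the gripper's body presses on something with over 40 N, if the wrist force passes 120 N, or if a joint passes its speed limit or range.

ROBOT

A 6-joint arm with a two-finger parallel gripper is mounted at the origin on the work surface. World frame = base frame: x ahead of the robot, y to its left, z up, the work surface at z = 0. Lengths are in m, angles in rad, forces in N, time in s.
With the tool pointing down it reaches from about 0.375 to 0.9 m from the base axis. Payload 3.1 kg.
Tool frame: the origin (TCP) lies at the very end of the fingers, on their centre line; the grasp point (between the pads) lies 19 mm behind it; z points along the fingers, y is the line along which they close (so a half turn about z gives the same grasp; the last joint's range is limited). The gripper opens to 87 mm and grips with 3 to 60 N. Pads are 19 mm wide; open, the fingers measure 117 mm over their backs; the gripper's body (75 mm by 190 mm) begins 51 mm behind the grasp point.
Start: joints at [-1.377, 0.527, 1.433, -0, 1.181, -0.178], TCP at [0.227, -0.582, 0.223] pointing down, gripper open.
Joint ranges: [-3.08, 3.08], [-0.75, 2.2], [0.22, 2.44], [-1.43, 4.57], [0, 2.65], [-2.85, 2.85]. Speed limits (rad/s): [2.79, 2.79, 3.14, 3.14, 3.14, 3.14].

INTERFACE

Orientations are given as a unit quaternion [x, y, z, w].
In Python, from rig import status, viewer, robot gives the robot as it stands.
- The arm moves only by the tool arm_command, never from a script. Its arguments are lists of equal length, an entry for each row: "delta_rot": the turn, a rotation vector about the tool's x, y, z in degrees, a list of three; "delta_pos": the shift along the tool's x, y, z in m, a list of three; "gripper": the closure, from -1 (fully open) to 1 (shut). In form: {"delta_rot": [[rx, ry, rz], ...], "delta_pos": [[dx, dy, dz], ...], "gripper": [gripper, ...]}. A call has 1 to 12 rows; each row is the pose to reach, as a shift and turn from the pose commanded when the call began, along the tool's axes at that moment; what a row does not reach only later rows make up. A row lasts 1/12 s, in which the tool goes at most 41.7 mm and 7.16 degrees, less where a joint would pass 70% of its speed; a pose out of reach is approached as far as the arm can. A call with a gripper value outside its range is refused whole. The fingers move at their own pace and stop on an object; "grip_force" is the grip in N (left out, the last holds). Time passes only in rows, so rows that repeat a pose let the fingers close. It gives the time, the measured TCP pose, the force, the opening and the grip force at its end, in the units of the state.
- status.get_obs(): the state, without advancing time (a new reading comes with each control period).
- viewer.camera(name): name is "scene" or "top"; returns a dict with "pixels" (400x640x3 uint8, blue, green, red), "fx", "fy", "cx", "cy" (pixels), "k1" (the pictures are not rectified: a ray, as slopes to the right and down, at radius r is drawn at 1 + k1 r^2 times it, then the intrinsics apply), "pose" (4x4, takes a point from camera to world coordinates). Camera axes: x right, y down, z forward; pixel columns grow to the right and rows downward; lengths in m; the calibration is good to about 2 mm. A picture is of the moment at which its call begins. There is no depth.
- robot.hand_in(): hands the job in; it is judged then, once.
The state is a dict: "time": time; "q": joint angles; "joint_velocities": joint speeds; "joint_torque": joint torques, N m; "position": TCP position; "tool_rot": TCP orientation; "ft_force": force on the tool from outside, world axes, zero at the start; "moment": the same for the moment, N m; "grip_width": finger opening in m; "grip_force": force on a finger pad.
Only numpy, scipy, OpenCV 4.12 (cv2) and the standard library are available. Lean on these libraries where they do the work, as an engineer would, in place of code of your own. Each camera call takes 0.05 s, during which the arm holds its last target. There are 200 camera calls.

## Working session

There is one attempt and no reset: what is moved stays moved. The work goes in short steps, Python scripts to look and compute and a tool call to move; the robot and the scene stay as the last step left them, time stands still between calls to the robot, and variables do not carry over. Pictures are saved under pics/ and viewed, at most 10 in all, crops included, and the job is handed in when it is done.

Besides the shell and the picture viewer there is one more tool, called after ">>>" as name(argument=value, ...) on one line, values as JSON. arm_command: Moves the arm, as the interface text tells. Its arguments: {"type":"object","properties":{"delta_rot":{"type":"array","items":{"type":"array","items":{"type":"number"}}},"delta_pos":{"type":"array","items":{"type":"array","items":{"type":"number"}}},"gripper":{"type":"array","items":{"type":"number"}},"grip_force":{"type":"number"}},"required":["delta_rot","delta_pos","gripper"]}

```bash
mkdir -p pics; ls; cat > h.py <<'E'
import numpy as np, cv2, pickle
def load(n): return pickle.load(open(n+'.pkl','rb'))
def ray(c,u,v):
    d=np.array([(u-c['cx'])/c['fx'],(v-c['cy'])/c['fy']]); s=d.copy()
    for _ in range(30): s=d/(1+c['k1']*(s@s))
    P=np.array(c['pose']); r=P[:3,:3]@np.array([s[0],s[1],1]); return P[:3,3],r/np.linalg.norm(r)
def atz(c,u,v,z):
    o,r=ray(c,u,v); return o+r*(z-o[2])/r[2]
def proj(c,p):
    P=np.array(c['pose']); x=P[:3,:3].T@(np.asarray(p,float)-P[:3,3]); s=x[:2]/x[2]; s=s*(1+c['k1']*(s@s))
    return np.array([s[0]*c['fx']+c['cx'],s[1]*c['fy']+c['cy']])
E
python3 - <<'E'
from rig import status,viewer,robot
import cv2,pickle
o=status.get_obs(); print(o)
for n in('top','scene'):
    c=viewer.camera(n); pickle.dump(c,open(n+'0.pkl','wb')); cv2.imwrite(f'pics/{n}0.png',c['pixels']); print(n,c['fx'],c['fy'],c['cx'],c['cy'],c['k1'],c['pose'])
E
```

```text
pics
{'time': 0.0, 'q': array([-1.37751250e+00,  5.28464531e-01,  1.43390826e+00, -1.79047478e-05,
        1.18137595e+00, -1.78461772e-01]), 'joint_velocities': array([-0.00036204,  0.00090668,  0.00012493,  0.00208089,  0.00014584,
        0.0006618 ]), 'joint_torque': array([ 3.34734877e-04, -4.40042746e+01, -1.76589131e+01,  6.33282680e-02,
        5.82038693e-02, -1.65160654e-04]), 'position': array([ 0.22692855, -0.58156189,  0.22157074]), 'tool_rot': array([ 9.82774127e-01,  1.84807611e-01, -1.62675336e-05, -1.07795122e-03]), 'ft_force': array([-0.40694738, -0.09960115, -0.70184587]), 'moment': array([ 0.00841234, -0.02917023, -0.02957058]), 'grip_force': 0.0, 'grip_width': 0.0869693489466893}
top 363.5155092920455 363.5155092920455 316.8481554804502 197.92585084164116 -0.06003784920705022 [[ 0.00500411 -0.99676459  0.08022033  0.46617542]
 [-0.99986291 -0.00625356 -0.01533147 -0.12026646]
 [ 0.01578353 -0.08013261 -0.99665924  1.00069051]
 [ 0.          0.          0.          1.        ]]
scene 516.1476744056099 516.1476744056099 321.86199574473557 196.01079976730801 -0.1324637799343421 [[-0.11466431  0.75836828 -0.64166163  1.39314187]
 [ 0.9933962   0.09014293 -0.07098064 -0.01605486]
 [ 0.00401179 -0.64556317 -0.76369634  1.1699837 ]
 [ 0.          0.          0.          1.        ]]
```

View pics/top0.png

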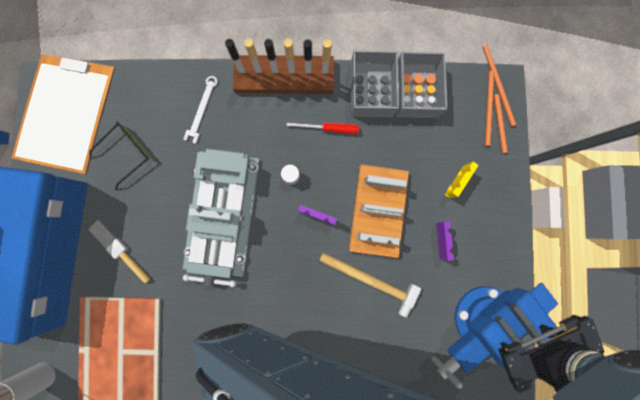

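View pics/scene0.png

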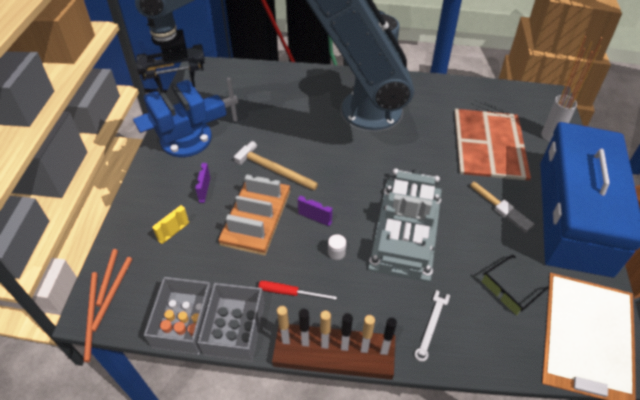

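The top view shows the vice at about (217,215). The rack at (380,210) holds plates at (385,182), (382,210) and (379,239). The loose purple and yellow look-alikes are at (318,215), (445,241) and (461,180). Next I'll crop the rack and vice.

```bash
python3 - <<'E'
from h import *
t=load('top0')['pixels'];s=load('scene0')['pixels']
f=lambda im,u,v,w,h,k:cv2.resize(im[v:v+h,u:u+w],None,fx=k,fy=k,interpolation=cv2.INTER_CUBIC)
cv2.imwrite('pics/rack.png',np.hstack([f(t,345,160,70,100,5.5)[:550],f(s,215,165,80,100,5.0*1.1)[:550]]))
cv2.imwrite('pics/vice.png',np.hstack([f(t,175,142,90,150,4),f(s,360,160,95,150,4)])[:600])
E
```

```text
(no output)
```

View pics/rack.png

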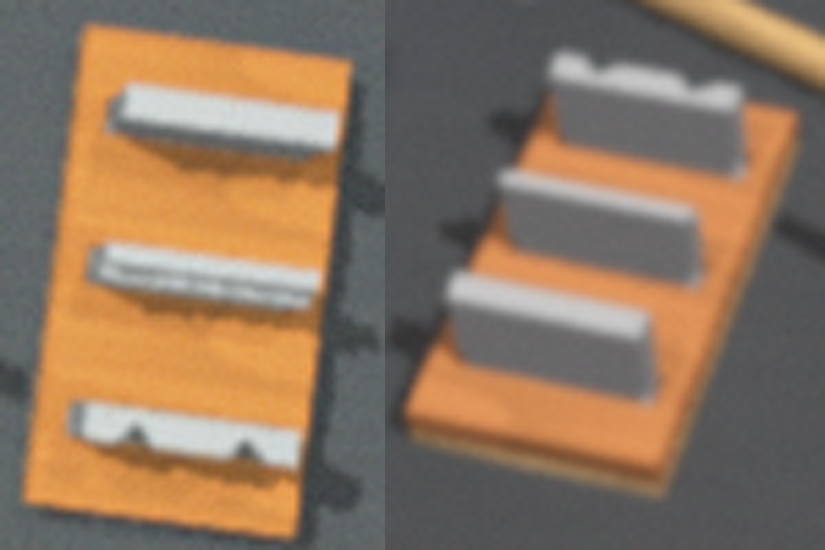

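View pics/vice.png

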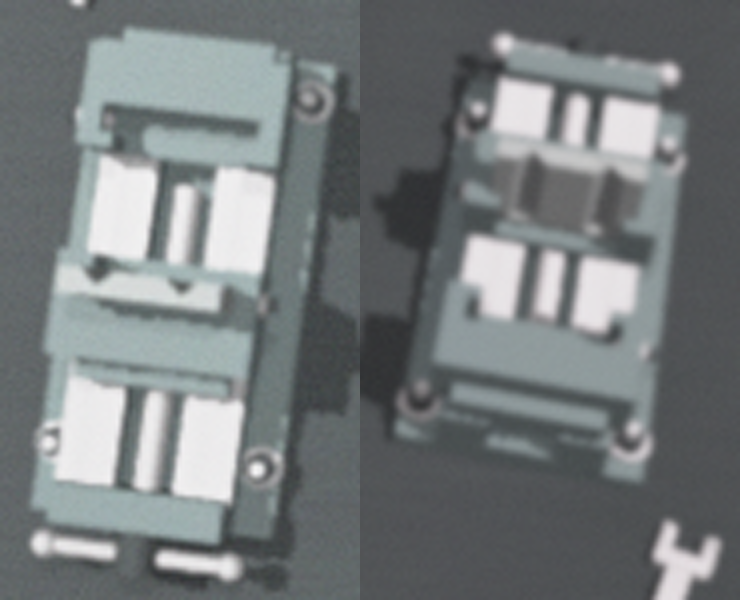

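The V plate is the nearest one, at top pixel (379,239), with two nicks on its -x side and in the scene view's top edge. The plate at (382,210) is stepped and the one at (385,182) is plain. The loose ones at (318,215), (445,241) and (461,180) are purple or yellow. The vice's empty slot is at about top pixel (220,172). Next I'll fit the known sizes to both views.

```bash
cat > fit.py <<'E'
from h import *
from scipy.optimize import least_squares
t,s=load('top0'),load('scene0')
def P(k,u0,v0,U,V): return np.array([(U+.5)/k-.5+u0,(V+.5)/k-.5+v0])
T=lambda U,V:(t,P(5.5,345,160,U,V)); 
S=lambda U,V:(s,P(5.5,215,165,U-385,V))
VT=lambda U,V:(t,P(4,175,142,U,V)); VS=lambda U,V:(s,P(4,360,160,U-360,V))
def fit(obs,z,x0):
    def pts(q): 
        c,sn=np.cos(q[2]),np.sin(q[2]); return lambda p:np.array([q[0]+c*p[0]-sn*p[1],q[1]+sn*p[0]+c*p[1],p[2]+z])
    f=lambda q:np.concatenate([proj(o[0],pts(q)(p))-o[1] for p,o in obs])
    r=least_squares(f,x0,loss='soft_l1',x_scale=[.01,.01,.1]); return r.x,f(r.x).reshape(-1,2)
# rack corners (x,y), top z=26mm
R=[((.118,.066,0),T(85,25)),((.118,-.066,0),T(352,62)),((-.118,-.066,0),T(297,540)),((-.118,.066,0),T(22,500))]
Rs=[((.118,.066,0),S(663,470)),((.118,-.066,0),S(407,418)),((-.118,.066,0),S(797,112))]
W=[((.008,.05,0),T(80,402)),((.008,-.05,0),T(300,432)),((-.008,-.05,0),T(297,468)),((-.008,.05,0),T(85,438))]
Ws=[((.008,.05,0),S(742,100)),((.008,-.05,0),S(553,76))]
V=[((.0093,.051,0),VT(105,105)),((.0093,-.051,0),VT(258,123)),]
if __name__=='__main__':
    for n,o,z,x0 in(('rackT',R,.026,(.45,-.3,0)),('rackS',Rs,.026,(.45,-.3,0)),('rack',R+Rs,.026,(.45,-.3,0)),('plateT',W,.08,(.4,-.3,0)),('plateS',Ws,.08,(.4,-.3,0)),('slotT',V,.082,(.55,.15,0))):
        q,r=fit(o,z,x0); print(n,q[:2].round(4),np.degrees(q[2]).round(2),r.round(1).tolist())
        if n[:4]=='rack':
            print('  V plate from rack',q[:2]-.075*np.array([np.cos(q[2]),np.sin(q[2])]))
    tc=lambda im,u,v,w,h,k:cv2.resize(im[v:v+h,u:u+w],None,fx=k,fy=k,interpolation=cv2.INTER_CUBIC)
    a=tc(t['pixels'],190,150,65,37,10); b=tc(s['pixels'],375,210,65,23,10)
    g=np.vstack([a,b]); g=cv2.convertScaleAbs(g,alpha=1.3); cv2.imwrite('pics/slot10.png',g)
E
python3 fit.py
```

```text
rackT [ 0.5119 -0.3032] -7.63 [[0.4, -0.0], [-0.3, 0.1], [-0.7, -0.3], [0.6, 0.3]]
  V plate from rack [ 0.43755683 -0.29329032]
rackS [ 0.5123 -0.3026] -6.91 [[-0.0, -0.1], [0.3, -0.3], [-0.3, 0.6]]
  V plate from rack [ 0.43788537 -0.29360929]
rack [ 0.512  -0.3028] -7.34 [[0.1, 0.0], [-0.7, -0.1], [-0.6, -0.5], [0.6, 0.4], [-0.4, -0.1], [0.0, -0.7], [-0.1, 0.7]]
  V plate from rack [ 0.43756617 -0.29325665]
plateT [ 0.4377 -0.2932] -7.56 [[1.1, 0.2], [0.0, 0.1], [-0.2, -0.2], [-0.6, -0.0]]
plateS [ 0.4323 -0.2918] -2.75 [[-0.1, -0.0], [0.1, 0.0]]
slotT [0.6005 0.1144] -6.45 [[-0.6, -0.1], [0.6, 0.1]]
```

View pics/slot10.png

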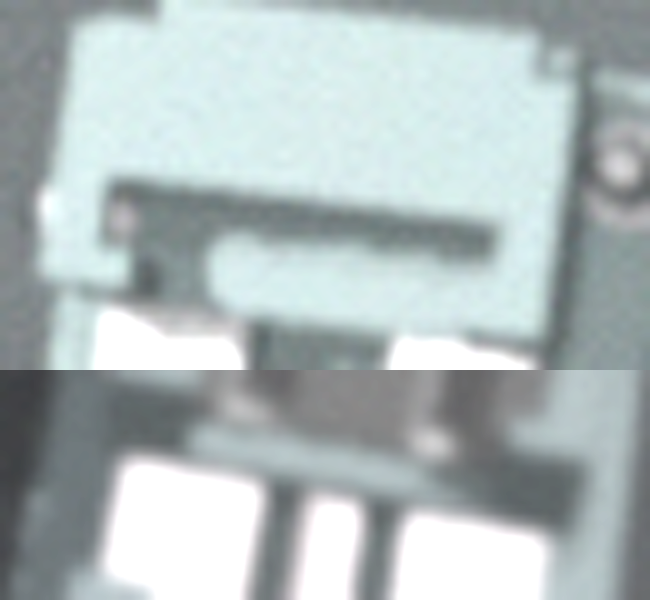

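The slot's back edge runs from about (201.2,168) to (239.7,171.8), and the ball is at about (202,171.5). I'll add the moving jaw's plate to the fit and overlay the result on both views.

```bash
cat > vfit.py <<'E'
from fit import *
A=lambda U,V:(t,P(10,190,150,U,V))
obs=[((.0093,.051,0),A(110,178)),((.0093,-.051,0),A(499,216)),((-.0093,.051,0),A(98,245)),((-.0093,-.051,0),A(490,265)),
((-.098,.05,.04),VT(57,263)),((-.098,-.05,.04),VT(222,284)),((-.114,.05,.04),VT(57,289)),((-.114,-.05,.04),VT(220,311))]
for o in (obs[:4],obs[4:],obs):
    q,r=fit(o,.082,(.6,.11,-.1)); print(q[:2].round(4),np.degrees(q[2]).round(2),r.round(1).tolist())
c,sn=np.cos(q[2]),np.sin(q[2])
w=lambda p:np.array([q[0]+c*p[0]-sn*p[1],q[1]+sn*p[0]+c*p[1],p[2]+.082])
polys=[[(.0093,.051,0),(.0093,-.051,0),(-.0093,-.051,0),(-.0093,-.042,0),(-.0093,.042,0),(-.0093,.051,0)],[(-.098,.05,.04),(-.098,-.05,.04),(-.114,-.05,.04),(-.114,.05,.04)]]
k=8;out=[]
for cam,u,v in((t,188,155),(s,380,185)):
    im=cv2.resize(cam['pixels'][v:v+72,u:u+50+10*0],None,fx=k,fy=k,interpolation=cv2.INTER_CUBIC) if 0 else cv2.resize(cam['pixels'][v:v+72,u:u+(54 if cam is t else 46)],None,fx=k,fy=k,interpolation=cv2.INTER_CUBIC)
    for po in polys:
        pp=np.array([(proj(cam,w(p))-[u,v]+.5)*k-.5 for p in po]); cv2.polylines(im,[pp.round().astype(int)],True,(0,0,255),1)
    out.append(im)
cv2.imwrite('pics/ov.png',np.hstack(out)); print(out[0].shape,out[1].shape)
E
python3 vfit.py
```

```text
[0.6044 0.1145] -4.28 [[-0.5, -0.3], [0.2, -1.0], [-0.1, 0.2], [0.4, 1.3]]
[0.6032 0.1134] -6.86 [[0.7, 0.1], [0.1, 0.0], [-0.3, 0.1], [-0.4, -0.2]]
[0.6035 0.1146] -6.14 [[-0.3, -0.6], [0.2, 0.0], [-0.2, -0.1], [0.1, 2.3], [0.7, 0.2], [0.1, -0.3], [-0.2, 0.3], [-0.2, -0.5]]
(576, 432, 3) (576, 368, 3)
```

View pics/ov.png

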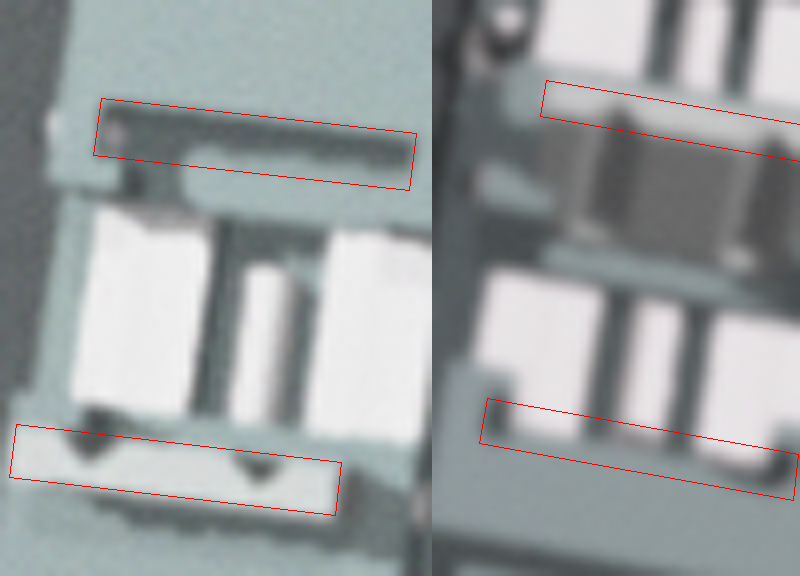

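The overlay agrees in both views, with the lips in the scene at (515,400) and (770,430) in the crop and the moving jaw's plate on its box. Now I'll refine the edges to sub-pixel.

```bash
cat > edge.py <<'E'
from fit import *
q0=np.array([.6035,.1146,np.radians(-6.3)])
def W_(q,p): c,sn=np.cos(q[2]),np.sin(q[2]); return np.array([q[0]+c*p[0]-sn*p[1],q[1]+sn*p[0]+c*p[1],p[2]])
def prof(cam,a,b,n=60,rng=3.0):
    # strongest gradient across world line a->b, returns pixel offset along normal per sample
    g=cv2.GaussianBlur(cv2.cvtColor(cam['pixels'],cv2.COLOR_BGR2GRAY).astype(np.float32),(0,0),.6)
    A,B=proj(cam,W_(q0,a)),proj(cam,W_(q0,b)); d=(B-A)/np.linalg.norm(B-A); nrm=np.array([-d[1],d[0]]); o=np.arange(-rng,rng+.01,.1); r=[]
    for f in np.linspace(0,1,9):
        p=A+f*(B-A)+o[:,None]*nrm; v=cv2.remap(g,p[:,0].astype(np.float32)[None],p[:,1].astype(np.float32)[None],cv2.INTER_CUBIC)[0]
        dv=np.gradient(v); i=np.abs(dv).argmax(); r.append((round(float(o[i]),1),int(dv[i]*10)))
    return nrm.round(2),r
z=.082
for n,a,b in(('back',(.0093,.040,z),(.0093,-.045,z)),('lip+y',(-.0093,.050,z),(-.0093,.043,z)),('lip-y',(-.0093,-.043,z),(-.0093,-.050,z)),('end+y',(.006,.051,z),(-.007,.051,z)),('end-y',(.006,-.051,z),(-.004,-.051,z)),
 ('mjfront',(-.098,.014,.122),(-.098,-.014,.122)),('mjback',(-.114,.045,.122),(-.114,-.045,.122)),('mj+y',(-.1,.05,.122),(-.112,.05,.122)),('mj-y',(-.1,-.05,.122),(-.112,-.05,.122))):
    print(n,*prof(t,a,b))
for n,a,b in(('S lip+y in',(-.009,.042,z),(-.014,.042,z)),('S lip-y in',(-.009,-.042,z),(-.014,-.042,z)),('S mjback',(-.114,.045,.122),(-.114,-.045,.122)),('S mj-y',(-.1,-.05,.122),(-.112,-.05,.122)),('S mj+y',(-.1,.05,.122),(-.112,.05,.122))): print(n,*prof(s,a,b))
E
python3 edge.py
```

```text
back [-0.11  0.99] [(0.7, -43), (0.4, -39), (0.0, -39), (0.5, -44), (-0.1, -38), (0.4, -44), (0.9, -42), (0.5, -40), (1.0, -36)]
lip+y [-0.11  0.99] [(0.1, 22), (0.1, 26), (1.0, 26), (0.9, 28), (0.8, 27), (0.6, 26), (0.5, 23), (0.8, 24), (3.0, -21)]
lip-y [-0.12  0.99] [(-2.1, 34), (-2.2, 34), (-2.3, 31), (-2.2, 30), (-2.2, 33), (-2.3, 33), (-2.4, 30), (-2.5, 24), (-2.6, 21)]
end+y [-0.99 -0.14] [(0.1, 39), (0.1, 40), (-0.1, 38), (-0.2, 36), (-0.2, 31), (0.5, 32), (0.4, 34), (0.0, 32), (0.1, 31)]
end-y [-0.99 -0.13] [(-0.6, -27), (0.4, -34), (0.4, -37), (0.3, -40), (0.3, -35), (0.2, -36), (0.2, -28), (0.1, -24), (-0.1, -15)]
mjfront [-0.12  0.99] [(-2.3, -51), (-2.5, -44), (-2.7, -37), (-3.0, -34), (0.1, 24), (-0.1, 20), (-0.2, 20), (0.6, 20), (0.4, 18)]
mjback [-0.12  0.99] [(0.5, -19), (0.2, -31), (0.5, -54), (0.9, -52), (0.6, -57), (0.9, -54), (0.4, -52), (1.0, -51), (0.3, -55)]
mj+y [-0.99 -0.14] [(0.3, -50), (0.3, -54), (1.1, -55), (1.2, -51), (1.0, -51), (0.9, -59), (0.8, -50), (0.6, -50), (0.7, -54)]
mj-y [-0.99 -0.13] [(0.1, 38), (-0.2, 44), (0.0, 49), (-0.3, 54), (-0.2, 57), (0.6, 55), (-0.3, 56), (0.5, 57), (0.2, 54)]
S lip+y in [0.99 0.13] [(0.2, -53), (0.2, -50), (0.1, -45), (0.0, -51), (0.1, -49), (0.1, -44), (0.0, -38), (-0.1, -42), (0.0, -39)]
S lip-y in [0.98 0.18] [(0.2, 53), (0.1, 54), (0.1, 53), (0.0, 52), (0.0, 50), (0.0, 48), (-0.1, 46), (-0.1, 45), (-0.2, 42)]
S mjback [ 0.17 -0.99] [(2.6, 20), (-3.0, 37), (-2.7, 28), (1.5, -32), (2.8, 20), (1.2, -29), (-1.7, 39), (-2.5, 24), (1.8, 20)]
S mj-y [0.98 0.18] [(3.0, 4), (0.7, 5), (-0.4, 10), (0.6, 14), (0.4, 17), (0.4, 16), (0.4, 18), (0.2, 20), (0.1, 16)]
S mj+y [0.99 0.12] [(-2.7, 12), (-2.8, 10), (0.2, -10), (0.1, -15), (1.0, -15), (0.1, -18), (0.9, -17), (0.0, -17), (0.8, -17)]
```

```bash
cat > go.py <<'E'
import sys,numpy as np
from scipy.spatial.transform import Rotation as R
from rig import status
def go(x,y,z,yaw):  # yaw = heading of tool y (deg)
    o=status.get_obs(); r=R.from_quat(o['tool_rot']); p=np.array(o['position'])
    h=np.radians(yaw); Y=np.array([np.cos(h),np.sin(h),0]); Z=np.array([0,0,-1.]); X=np.cross(Y,Z)
    tg=R.from_matrix(np.c_[X,Y,Z])
    print('t',o['time'],'pos',p.round(4),'F',o['ft_force'].round(1),'M',o['moment'].round(2),'w',round(o['grip_width'],4),'g',round(o['grip_force'],1))
    print('dpos',r.inv().apply(np.array([x,y,z])-p).round(4),'drot',np.degrees((r.inv()*tg).as_rotvec()).round(2))
if __name__=='__main__': go(*map(float,sys.argv[1:]))
E
python3 go.py .4376 -.2932 .16 -7.5
```

```text
t 0.1 pos [ 0.2269 -0.5817  0.2217] F [-0.1 -0.5  0.2] M [ 0.01  0.05 -0.08] w 0.0871 g 0.0
dpos [ 0.301  -0.1921  0.0621] drot [ -0.09  -0.07 -61.2 ]
```

>>> arm_command(delta_rot=[[0,0,-61.2],[0,0,-61.2],[0,0,-61.2],[0,0,-61.2],[0,0,-61.2],[0,0,-61.2],[0,0,-61.2],[0,0,-61.2],[0,0,-61.2],[0,0,-61.2],[0,0,-61.2],[0,0,-61.2]], delta_pos=[[0.301,-0.192,0.062],[0.301,-0.192,0.062],[0.301,-0.192,0.062],[0.301,-0.192,0.062],[0.301,-0.192,0.062],[0.301,-0.192,0.062],[0.301,-0.192,0.062],[0.301,-0.192,0.062],[0.301,-0.192,0.062],[0.301,-0.192,0.062],[0.301,-0.192,0.062],[0.301,-0.192,0.062]], gripper=[-0.26,-0.26,-0.26,-0.26,-0.26,-0.26,-0.26,-0.26,-0.26,-0.26,-0.26,-0.26])

```text
time: 1.1
position: [0.4377, -0.2945, 0.1605]
tool_rot: [0.752, 0.659, -0.0, 0.0]
ft_force: [0.1, 0.1, 0.0]
grip_width: 0.0552
grip_force: 0.0
```

```bash
python3 go.py .4376 -.2932 .046 -7.5
```

```text
t 1.1 pos [ 0.4377 -0.2945  0.1605] F [0.1 0.1 0. ] M [-0.03 -0.07 -0.02] w 0.0552 g 0.0
dpos [ 0.0014 -0.0003  0.1145] drot [-0.    0.04 -0.01]
```

>>> arm_command(delta_rot=[[0,0,0],[0,0,0],[0,0,0],[0,0,0],[0,0,0],[0,0,0],[0,0,0],[0,0,0],[0,0,0]], delta_pos=[[0.0014,0,0.02],[0.0014,0,0.04],[0.0014,0,0.06],[0.0014,0,0.08],[0.0014,0,0.095],[0.0014,0,0.105],[0.0014,0,0.11],[0.0014,0,0.1145],[0.0014,0,0.1145]], gripper=[-0.26,-0.26,-0.26,-0.26,-0.26,-0.26,-0.26,-0.26,-0.26])

```text
time: 1.85
position: [0.4377, -0.2934, 0.0458]
tool_rot: [0.752, 0.659, -0.0, -0.0]
ft_force: [0.2, -0.2, 0.3]
grip_width: 0.055
grip_force: 0.0
```

```bash
python3 go.py .4376 -.2932 .046 -7.5;python3 - <<'E'
from rig import viewer
from h import *
a=viewer.camera('top')['pixels'][200:275,335:425];b=viewer.camera('scene')['pixels'][140:215,210:300]
cv2.imwrite('pics/pre.png',np.hstack([cv2.resize(x,None,fx=4.4,fy=4.4,interpolation=cv2.INTER_CUBIC) for x in(a,b)]))
E
```

```text
t 1.85 pos [ 0.4377 -0.2934  0.0458] F [ 0.2 -0.2  0.3] M [ 0.01 -0.08  0.04] w 0.055 g 0.0
dpos [ 0.0001 -0.0001 -0.0002] drot [-0.    0.   -0.06]
```

View pics/pre.png

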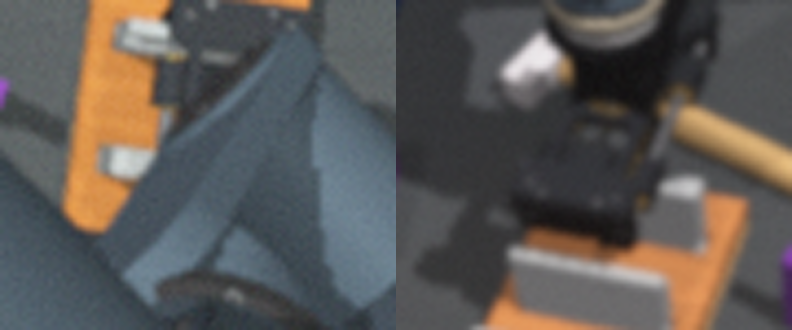

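The gripper straddles the V plate, with the plate's +y end visible at about (690,210) in the crop. Closing now.

>>> arm_command(delta_rot=[[0,0,0],[0,0,0],[0,0,0],[0,0,0],[0,0,0],[0,0,0],[0,0,0],[0,0,0]], delta_pos=[[0,0,0],[0,0,0],[0,0,0],[0,0,0],[0,0,0],[0,0,0],[0,0,0],[0,0,0]], gripper=[0.2,0.6,1,1,1,1,1,1], grip_force=45)

```text
time: 2.62
position: [0.438, -0.2926, 0.0461]
tool_rot: [0.752, 0.659, 0.0, -0.0]
ft_force: [0.3, 0.8, 1.0]
grip_width: 0.0156
grip_force: 45.0
```

```bash
python3 go.py .4376 -.2932 .046 -7.5
```

```text
t 2.6167 pos [ 0.438  -0.2926  0.0461] F [0.3 0.8 1. ] M [ 0.08 -0.1  -0.02] w 0.0156 g 45.0
dpos [-0.0007 -0.0003  0.0001] drot [-0.   -0.    0.01]
```

>>> arm_command(delta_rot=[[0,0,0],[0,0,0],[0,0,0],[0,0,0],[0,0,0],[0,0,0],[0,0,0],[0,0,0],[0,0,0],[0,0,0]], delta_pos=[[0,0,-0.005],[0,0,-0.012],[0,0,-0.02],[0,0,-0.035],[0,0,-0.055],[0,0,-0.08],[0,0,-0.11],[0,0,-0.14],[0,0,-0.165],[0,0,-0.165]], gripper=[1,1,1,1,1,1,1,1,1,1])

```text
time: 3.45
position: [0.4404, -0.2949, 0.2169]
tool_rot: [0.752, 0.659, 0.0, 0.006]
ft_force: [0.8, 0.2, -2.1]
grip_width: 0.0156
grip_force: 45.0
```

```bash
python3 go.py .6022 .1149 .21 -6.8
```

```text
t 3.45 pos [ 0.4404 -0.2949  0.2169] F [ 0.8  0.2 -2.1] M [-0.07 -0.13 -0.05] w 0.0156 g 45.0
dpos [0.4274 0.107  0.0048] drot [ 0.53  0.42 -0.68]
```

>>> arm_command(delta_rot=[[0,0,-0.7],[0,0,-0.7],[0,0,-0.7],[0,0,-0.7],[0,0,-0.7],[0,0,-0.7],[0,0,-0.7],[0,0,-0.7],[0,0,-0.7],[0,0,-0.7],[0,0,-0.7],[0,0,-0.7]], delta_pos=[[0.01,0.0025,0],[0.03,0.0075,0],[0.06,0.015,0],[0.1,0.025,0],[0.14,0.035,0],[0.18,0.045,0],[0.22,0.055,0],[0.26,0.065,0],[0.3,0.075,0],[0.34,0.085,0],[0.375,0.094,0],[0.4,0.1,0]], gripper=[1,1,1,1,1,1,1,1,1,1,1,1])

```text
time: 4.45
position: [0.588, 0.0952, 0.2087]
tool_rot: [0.747, 0.665, -0.001, -0.002]
ft_force: [-0.7, -0.7, -1.8]
grip_width: 0.0156
grip_force: 45.0
```

>>> arm_command(delta_rot=[[0,0,0],[0,0,0],[0,0,0],[0,0,0],[0,0,0],[0,0,0]], delta_pos=[[0.015,0.004,0],[0.024,0.007,0],[0.027,0.007,0],[0.027,0.007,0],[0.027,0.007,0],[0.027,0.007,0]], gripper=[1,1,1,1,1,1])

```text
time: 4.95
position: [0.5989, 0.1153, 0.2109]
tool_rot: [0.748, 0.663, -0.001, -0.0]
ft_force: [-0.1, 0.1, -2.6]
grip_width: 0.0156
grip_force: 45.0
```

```bash
python3 go.py .6022 .1149 .13 -6.8
```

```text
t 4.95 pos [0.5989 0.1153 0.2109] F [-0.1  0.1 -2.6] M [-0.04 -0.09  0.03] w 0.0156 g 45.0
dpos [0.0001 0.0034 0.0809] drot [-0.05  0.04 -0.1 ]
```

>>> arm_command(delta_rot=[[0,0,-0.1],[0,0,-0.1],[0,0,-0.1],[0,0,-0.1],[0,0,-0.1],[0,0,-0.1],[0,0,-0.1],[0,0,-0.1],[0,0,-0.1],[0,0,-0.1]], delta_pos=[[0,0.0034,0.01],[0,0.0034,0.03],[0,0.0034,0.05],[0,0.0034,0.065],[0,0.0034,0.075],[0,0.0034,0.08],[0,0.0034,0.081],[0,0.0034,0.081],[0,0.0034,0.081],[0,0.0034,0.081]], gripper=[1,1,1,1,1,1,1,1,1,1])

```text
time: 5.78
position: [0.6036, 0.1165, 0.1311]
tool_rot: [0.747, 0.665, 0.001, 0.001]
ft_force: [-0.0, -0.3, -3.1]
grip_width: 0.016
grip_force: 45.0
```

```bash
python3 go.py .6022 .1149 .115 -6.8
cat > look.py <<'E'
import sys
from rig import viewer,status
from h import *
import pickle
n=sys.argv[1]; q=np.array([.6022,.1149,np.radians(-6.8)]); c,sn=np.cos(q[2]),np.sin(q[2]); zf=float(status.get_obs()['position'][2])-.036
w=lambda p:np.array([q[0]+c*p[0]-sn*p[1],q[1]+sn*p[0]+c*p[1],p[2]])
out=[]
for cn,u,v in(('top',188,140),('scene',375,185)):
    cam=viewer.camera(cn); pickle.dump(cam,open(cn+n+'.pkl','wb'))
    im=cv2.resize(cam['pixels'][v:v+72,u:u+55],None,fx=7,fy=7,interpolation=cv2.INTER_CUBIC)
    for z,col,a,b in((.082,(0,0,255),.0093,.051),(zf+.07,(0,255,0),.008,.05)):
        pp=np.array([(proj(cam,w(p))-[u,v]+.5)*7-.5 for p in((a,b,z),(a,-b,z),(-a,-b,z),(-a,b,z))]); cv2.polylines(im,[pp.round().astype(int)],True,col,1)
    out.append(im)
cv2.imwrite(f'pics/look{n}.png',np.hstack(out))
E
python3 look.py 1
```

```text
t 5.7833 pos [0.6036 0.1165 0.1311] F [-0.  -0.3 -3.1] M [-0.03 -0.07 -0.02] w 0.016 g 45.0
dpos [-0.0017 -0.0013  0.0161] drot [ 0.13 -0.02  0.1 ]
```

View pics/look1.png

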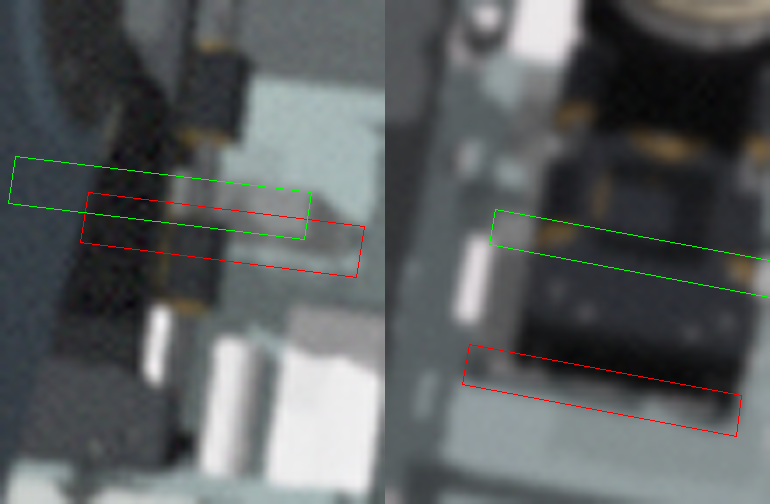

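The plate's visible -y end sits on the green box in both views: (308,215) in the top half and (490,230) in the scene half. The plate is held as modelled. I'll average the pose reading, since it wobbles by about 1 mm.

```bash
cat > avg.py <<'E'
from rig import status,viewer
import numpy as np
P=[];F=[];M=[];Q=[]
for i in range(8):
    viewer.camera('top'); o=status.get_obs(); P.append(o['position']);F.append(o['ft_force']);M.append(o['moment']);Q.append(o['tool_rot'])
print(o['time'],np.mean(P,0).round(4),np.std(P,0).round(4),'F',np.mean(F,0).round(2),'M',np.mean(M,0).round(3),'Q',np.mean(Q,0).round(4),'w',o['grip_width'])
E
python3 avg.py
```

```text
6.2833 [0.603  0.1165 0.1304] [0.0001 0.     0.0002] F [-0.41  0.09 -2.51] M [-0.02  -0.089 -0.003] Q [7.472e-01 6.646e-01 2.000e-04 2.000e-04] w 0.015547895357553757
```

>>> arm_command(delta_rot=[[0,0,0],[0,0,0],[0,0,0],[0,0,0],[0,0,0],[0,0,0],[0,0,0],[0,0,0],[0,0,0],[0,0,0],[0,0,0],[0,0,0]], delta_pos=[[-0.0017,-0.0006,0.001],[-0.0017,-0.0006,0.003],[-0.0017,-0.0006,0.005],[-0.0017,-0.0006,0.007],[-0.0017,-0.0006,0.009],[-0.0017,-0.0006,0.011],[-0.0017,-0.0006,0.0125],[-0.0017,-0.0006,0.014],[-0.0017,-0.0006,0.0155],[-0.0017,-0.0006,0.017],[-0.0017,-0.0006,0.018],[-0.0017,-0.0006,0.018]], gripper=[1,1,1,1,1,1,1,1,1,1,1,1])

```text
time: 7.28
position: [0.6019, 0.1149, 0.1118]
tool_rot: [0.747, 0.665, -0.0, -0.0]
ft_force: [-0.0, -0.2, -3.0]
grip_width: 0.0158
grip_force: 45.0
```

```bash
python3 avg.py
```

```text
7.6833 [0.6021 0.1149 0.1121] [0.     0.     0.0001] F [-0.26 -0.29 -2.76] M [-0.018 -0.076  0.027] Q [0.7472 0.6646 0.     0.    ] w 0.015827238206284972
```

No contact so far. Lowering further.

>>> arm_command(delta_rot=[[0,0,0],[0,0,0],[0,0,0],[0,0,0],[0,0,0],[0,0,0]], delta_pos=[[0,0,0.001],[0,0,0.002],[0,0,0.003],[0,0,0.004],[0,0,0.005],[0,0,0.005]], gripper=[1,1,1,1,1,1])

```text
time: 8.18
position: [0.6021, 0.1152, 0.1069]
tool_rot: [0.747, 0.665, 0.0, -0.0]
ft_force: [-0.1, 2.0, -2.8]
grip_width: 0.0157
grip_force: 45.0
```

```bash
python3 avg.py
```

```text
8.5833 [0.6021 0.1151 0.1069] [0. 0. 0.] F [ 0.96  2.63 -3.31] M [ 0.583 -0.245  0.036] Q [ 7.473e-01  6.645e-01  2.000e-04 -2.000e-04] w 0.015752839960042633
```

A light push toward +y means the plate's -y end is touching its cheek. I'll shift +0.5 mm in y and press on.

>>> arm_command(delta_rot=[[0,0,0],[0,0,0],[0,0,0],[0,0,0],[0,0,0],[0,0,0]], delta_pos=[[0.0005,0.0002,0],[0.0006,0.0003,0],[0.0006,0.0003,0.001],[0.0006,0.0003,0.002],[0.0006,0.0003,0.003],[0.0006,0.0003,0.003]], gripper=[1,1,1,1,1,1])

```text
time: 9.08
position: [0.6024, 0.1152, 0.1039]
tool_rot: [0.747, 0.665, -0.0, 0.0]
ft_force: [0.6, 1.6, -2.3]
grip_width: 0.0159
grip_force: 45.0
```

```bash
python3 avg.py
```

```text
9.4833 [0.6024 0.1152 0.104 ] [0. 0. 0.] F [ 0.47  0.73 -2.94] M [ 0.196 -0.155  0.016] Q [ 7.472e-01  6.646e-01 -1.000e-04  1.000e-04] w 0.015586837768554553
```

>>> arm_command(delta_rot=[[0,0,0],[0,0,0],[0,0,0],[0,0,0],[0,0,0],[0,0,0],[0,0,0],[0,0,0]], delta_pos=[[0.0002,0,0.001],[0.0002,0,0.002],[0.0002,0,0.003],[0.0002,0,0.004],[0.0002,0,0.005],[0.0002,0,0.006],[0.0002,0,0.007],[0.0002,0,0.007]], gripper=[1,1,1,1,1,1,1,1])

```text
time: 10.15
position: [0.6037, 0.1151, 0.0994]
tool_rot: [0.747, 0.665, 0.001, 0.001]
ft_force: [-1.5, 0.2, 7.7]
grip_width: 0.0158
grip_force: 45.0
```

```bash
python3 avg.py
```

```text
10.55 [0.6036 0.1151 0.0993] [0. 0. 0.] F [-1.7  -0.6   8.82] M [-0.284  0.261 -0.007] Q [0.7471 0.6647 0.0009 0.0014] w 0.015584413375309983
```

Resistance from the ball has started, at about 11.6 N up. Pushing on.

>>> arm_command(delta_rot=[[0,0,0],[0,0,0],[0,0,0],[0,0,0],[0,0,0],[0,0,0]], delta_pos=[[0,0,0.001],[0,0,0.002],[0,0,0.003],[0,0,0.004],[0,0,0.005],[0,0,0.005]], gripper=[1,1,1,1,1,1])

```text
time: 11.05
position: [0.6036, 0.1154, 0.0932]
tool_rot: [0.747, 0.665, 0.001, 0.001]
ft_force: [0.9, 1.0, 1.2]
grip_width: 0.0158
grip_force: 45.0
```

```bash
python3 avg.py
```

```text
11.45 [0.6035 0.1154 0.0926] [0.     0.     0.0002] F [ 1.45 -0.26  2.38] M [-0.486 -0.371  0.024] Q [7.471e-01 6.647e-01 7.000e-04 1.000e-03] w 0.015637656120730214
```

>>> arm_command(delta_rot=[[0,0,0],[0,0,0],[0,0,0],[0,0,0],[0,0,0],[0,0,0],[0,0,0],[0,0,0]], delta_pos=[[0,0,0.001],[0,0,0.002],[0,0,0.003],[0,0,0.004],[0,0,0.005],[0,0,0.006],[0,0,0.007],[0,0,0.007]], gripper=[1,1,1,1,1,1,1,1])

```text
time: 12.12
position: [0.6015, 0.1155, 0.0881]
tool_rot: [0.747, 0.665, -0.001, -0.0]
ft_force: [-4.1, -2.3, 19.8]
grip_width: 0.0157
grip_force: 45.0
```

```bash
python3 avg.py
```

```text
12.5167 [0.6015 0.1155 0.088 ] [0. 0. 0.] F [-4.14 -1.96 19.21] M [-0.349  0.765  0.004] Q [ 7.473e-01  6.645e-01 -5.000e-04 -4.000e-04] w 0.015460088036917497
```

z is .0880, which matches home at 22 N. I'll press a little more to confirm the hard stop.

>>> arm_command(delta_rot=[[0,0,0],[0,0,0],[0,0,0],[0,0,0]], delta_pos=[[0,0,0.001],[0,0,0.002],[0,0,0.002],[0,0,0.002]], gripper=[1,1,1,1])

```text
time: 12.85
position: [0.6016, 0.1155, 0.088]
tool_rot: [0.747, 0.665, -0.0, -0.0]
ft_force: [-6.1, -2.8, 29.0]
grip_width: 0.0157
grip_force: 45.0
```

```bash
python3 avg.py
```

```text
13.25 [0.6016 0.1155 0.088 ] [0. 0. 0.] F [-7.32 -2.19 29.4 ] M [-3.720e-01  1.377e+00 -1.000e-03] Q [ 7.472e-01  6.646e-01 -3.000e-04 -2.000e-04] w 0.01607678597068457
```

It holds at the hard stop. Unload, open, and retreat straight up.

>>> arm_command(delta_rot=[[0,0,0],[0,0,0],[0,0,0],[0,0,0],[0,0,0],[0,0,0],[0,0,0],[0,0,0],[0,0,0],[0,0,0]], delta_pos=[[0,0,-0.002],[0,0,-0.0035],[0,0,-0.0045],[0,0,-0.0045],[0,0,-0.0045],[0,0,-0.0045],[0,0,-0.0045],[0,0,-0.0045],[0,0,-0.0045],[0,0,-0.0045]], gripper=[1,1,1,1,0.5,0.3,0,-0.15,-0.15,-0.15])

```text
time: 14.08
position: [0.6021, 0.1157, 0.0871]
tool_rot: [0.747, 0.665, -0.0, -0.0]
ft_force: [1.1, 0.1, -0.0]
grip_width: 0.0458
grip_force: 0.0
```

```bash
python3 avg.py
```

```text
14.4833 [0.6024 0.1156 0.0875] [0.0001 0.     0.0001] F [-0.53 -0.29  0.03] M [-0.003 -0.089 -0.005] Q [ 7.472e-01  6.646e-01 -0.000e+00 -1.000e-04] w 0.05004154429113876
```

>>> arm_command(delta_rot=[[0,0,0],[0,0,0],[0,0,0],[0,0,0],[0,0,0],[0,0,0],[0,0,0],[0,0,0],[0,0,0],[0,0,0],[0,0,0],[0,0,0]], delta_pos=[[0,0,-0.01],[0,0,-0.025],[0,0,-0.045],[0,0,-0.07],[0,0,-0.1],[0,0,-0.13],[-0.04,0,-0.14],[-0.08,0,-0.14],[-0.12,0,-0.14],[-0.16,0,-0.14],[-0.19,0,-0.14],[-0.2,0,-0.14]], gripper=[-0.15,-0.15,-0.15,-0.15,-0.15,-0.15,-0.15,-0.15,-0.15,-0.15,-0.15,-0.15])

```text
time: 15.48
position: [0.5788, -0.0876, 0.2286]
tool_rot: [0.749, 0.663, -0.0, 0.001]
ft_force: [0.1, 0.1, -0.2]
grip_width: 0.0504
grip_force: 0.0
```

```bash
sed -i 's/zf=.*$/zf=.052/' look.py; python3 look.py 2; python3 avg.py
```

```text
15.9833 [ 0.5791 -0.0817  0.2277] [0.0001 0.0006 0.0002] F [-0.15  0.04  0.01] M [-0.023 -0.09   0.007] Q [ 7.468e-01  6.650e-01  2.000e-04 -2.000e-04] w 0.04995687783603512
```

View pics/look2.png

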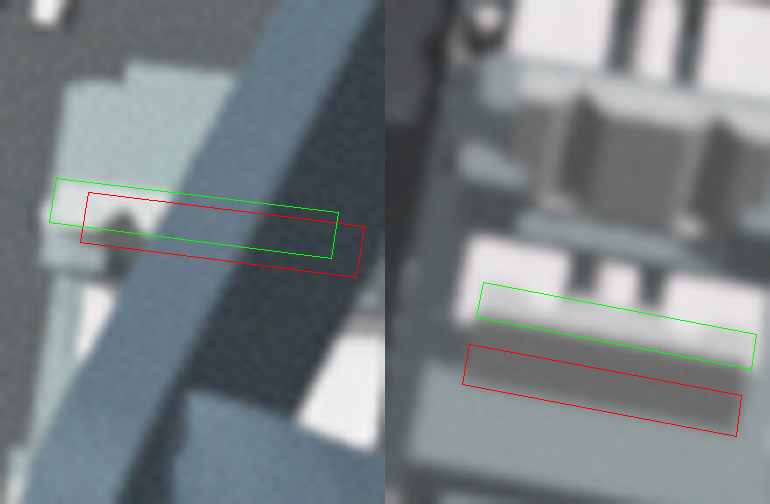

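In the scene half, the plate's top edge fills the green box at home height, (480,290) to (755,365). In the top half, the groove nick at (120,222) faces the moving jaw. Handing in.

```bash
python3 -c "
from rig import robot
print(robot.hand_in())"
```

```text
the job is handed in; nothing more can be done
None
```

The V-grooved plate is fitted in the fixed jaw with its grooves facing the moving jaw. It was pushed past the side ball to a hard stop at the expected home height, then released. The ball's travel itself could not be read. The other two plates were not touched, and the job was handed in at about 16 s.

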